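# Bolt the ingredient bin's lid

### The job

Bolt the lid of the ingredient bin: lift the bolt's handle out of the notch it rests in, slide the bolt through the keeper until it comes up against the adjustable stop, and let the handle down all the way into the notch there, then let go. The stop is set differently each time, so feel for it: do not ram the bolt against it or force the handle down on the guide, and leave the other kitchen things where they stand.

Things in the scene. Friction and masses are not known exactly. Their poses are not given: they have to be found in the camera images.
- bin: Low aluminium ingredient bin, 240 (x) x 360 (y) x 100 mm tall, fixed to the table, its steel lid shut. Origin: centre of its underside; z up. The bolt lies on top along the bin's y axis and is shot towards +y, through a loop (the keeper, 14 mm above the bolt's axis at most) whose middle is at y = +88 mm. A lid bar handle stands 35 mm high at x = +88 mm, y -50 to +40 mm. Bin top at z = 100 mm.
- notch_open (a point): Point on the bolt's axis at the open notch, where the handle rests at the start: in the bin's frame at (20, -30, 122) mm. Axes as the bin's.
- knob_centre (a point): Centre of the black plastic ball knob (22 mm diameter) at the end of the bolt handle. A 9 mm round stem joins it to the rod; the ball's centre is 60 mm from the bolt's axis. At rest in a notch the handle points to the bin's -x side, 20 degrees above level, so the knob's centre is 42 mm above the lid. Lifting swings it up about the bolt's axis towards the vertical. The handle falls back by its own weight (70 g) when let go; there is no spring.
- handle (a joint): Turn of the handle about the bolt's axis (the bin's +y), rad: 0 = fully down in a notch, grows as lifted, 1.15 at most (nearly upright). The bolt can slide only above about 0.60; let down between the notches the handle rests on the guide's wall at about 0.58.
- bolt (a joint): Slide of the bolt along the bin's +y, m: 0 = open notch. Sliding takes about 3 N. The closed notch lies 50 to 86 mm from the open one, wherever the adjustable stop is set (not measured: feel or see it). Both notches are 13 mm long for the 9 mm stem. The closed notch's far edge is the stop's bridge: the raised handle meets it 2 mm past the middle of that notch.
- guide: Steel channel in which the bolt slides, the adjustable stop clamped on it. Origin on the bolt's axis at the open notch, axes as the bin's. Walls: up to 15 mm above the axis, 17 mm to either side; bridge: 23 mm above it, 10 mm along y. The bridge bears 25 N from the handle, the guide 60 N; pressing down on the knob with the handle on the wall is felt about 3-fold there.
- dolly_small_mid (a point): Bystander, leave alone: small wooden pie dolly (55 mm wide, 91 mm tall) standing on the lid. Point half-way up on its axis.
- pie_tin_mid (a point): Bystander, leave alone: shallow aluminium tin (90 mm wide, 28 mm tall) on the lid. Point half-way up on its axis.
- jug_mid (a point): Bystander, leave alone: white beaker (84 mm wide, 110 mm tall) on the table beside the bin. Point half-way up on its axis.
- dredger_mid (a point): Bystander, leave alone: metal shaker (64 mm wide, 100 mm tall) on the table at the bin's other side. Point half-way up on its axis.
- dolly_large_mid (a point): Bystander, leave alone: wooden pie dolly (68 mm wide, 114 mm tall) on the table. Point half-way up on its axis.
- bowl_mid (a point): Bystander, leave alone: white bowl (200 mm wide, 85 mm tall) on the table. Point half-way up on its axis.
- scraper_mid (a point): Bystander, leave alone: dough scraper (116 x 111 x 18 mm) lying on the table. Point half-way up on its axis or middle.

How it is judged:
On the way, in this order (a step that is already met when the one before it is completed fails the run):
1. the handle is lifted clear of the open notch (value of joint handle above 0.58 rad and value of joint bolt below 0.012 m), for 0.05 s.
2. the bolt is slid across with the handle up (value of joint handle above 0.45 rad and value of joint bolt above 0.04 m), for 0.05 s.
At the end, for the whole second after the job is handed in: The bolt stands at least 42 mm towards the keeper, in the closed notch, its handle fully down (within 0.12 rad), at rest and released (value of joint bolt above 0.042 m and value of joint handle below 0.12 rad and velocity of joint bolt below 0.01 m/s and contact force between the fingers and knob below 0.1 N); the robot touches nothing.
It fails at once if the bolt's handle was rammed against the adjustable stop with more than 25 N (contact force between knob and bridge above 25 N).
It fails at once if the handle was forced against the guide or the sides of its notches with more than 60 N (contact force between knob and guide above 60 N).
It fails at once if a bystander was moved by more than 25 mm or tipped over (distance of any of dolly_small_mid, pie_tin_mid, jug_mid, dredger_mid, dolly_large_mid, bowl_mid, scraper_mid from where it was at the start of the episode above 0.025 m or angle between any of dolly_small_mid, pie_tin_mid, jug_mid, dredger_mid, dolly_large_mid, bowl_mid, scraper_mid's own z axis and vertical above 0.4 rad).
It also fails if it takes over 48 s, if anything falls off the work surface, if the arm or the gripper's body presses on something with over 40 N, if the wrist force passes 120 N, or if a joint passes its speed limit or range.

### The arm

A 7-joint arm with a two-finger parallel gripper is mounted at the origin on the work surface. World frame = base frame: x ahead of the robot, y to its left, z up, the work surface at z = 0. Lengths are in m, angles in rad, forces in N, time in s.
With the tool pointing down it reaches from about 0.4 to 0.85 m from the base axis. Payload 10.4 kg.
Tool frame: the origin (TCP) lies between the finger pads; the fingertips stand ahead of it and the grasp point (between the pads) lies 3 mm ahead of it (r.tips_ahead is the z of the fingertips in the tool frame, in m); z points along the fingers, y is the line along which they close (so a half turn about z gives the same grasp; the last joint's range is limited). The gripper opens to 87 mm and grips with 3 to 60 N. Pads are 19 mm wide; open, the fingers measure 117 mm over their backs; the gripper's body (75 mm by 190 mm) begins 51 mm behind the grasp point.
Start: joints at [1.084, 0.332, -0.065, 1.46, 0.022, 1.35, -0.088], TCP at [0.28, -0.559, 0.245] pointing down, gripper open.
Joint ranges: [-2.6, 2.6], [-0.5, 2.12], [-1.47, 1.34], [0.16, 2.42], [-1.27, 4.41], [0.06, 2.06], [-2.6, 2.6]. Speed limits (rad/s): [2.22, 2.22, 2.79, 2.79, 3.14, 3.14, 3.14].

### API

Orientations are given as a unit quaternion [x, y, z, w].
In Python, from bench import telemetry, camera, get_calibration, r gives the robot as it stands.
- The arm moves only by the tool drive_tool, never from a script. Its argument "series" is one flat list of numbers, 7 for each row, row after row: the turn, a rotation vector about the tool's x, y, z in units of 5 degrees (1.0 is 5 degrees), then the shift along the tool's x, y, z in units of 40 mm (1.0 is 40 mm), then the opening, from -1 (shut) to 1 (fully open). A call has 1 to 10 rows; each row is the pose to reach, as a shift and turn from the pose commanded when the call began, along the tool's axes at that moment; what a row does not reach only later rows make up. A row lasts 1/12 s, in which the tool goes at most 41.7 mm and 7.16 degrees, less where a joint would pass 70% of its speed; a pose out of reach is approached as far as the arm can. A call with a gripper value outside its range is refused whole. The fingers move at their own pace and stop on an object; "grip_force" is the grip in N (left out, the last holds). Time passes only in rows, so rows that repeat a pose let the fingers close. It gives the time, the measured TCP pose, the force, the opening and the grip force at its end, in the units of the state.
- telemetry.read_state(): the state, without advancing time (a new reading comes with each control period).
- camera(name): name is "scene" or "top" or "wrist"; returns the picture (384x512x3 uint8, red, green, blue); there is no depth.
- get_calibration(name): a dict with "fovy" (degrees; the focal length in pixels is half the picture's height over the tangent of half this angle, whatever the lens; pixels are square), "cx", "cy" (the principal point, pixels), "dist" ([k1, k2, p1, p2, k3] as OpenCV has them; the pictures are not rectified), "xyz" and "rotation" of the camera in the world. Camera axes: x right, y up, looking along -z (the intrinsics and any distortion apply to the point x, -y, -z); pixel columns grow to the right and rows downward; lengths in m; the calibration is good to about 2 mm. A picture is of the moment at which its call begins: read the wrist's pose just before it. get_calibration takes no time and is no camera call; for the wrist camera it gives the pose at the moment of the call.
- r.close_job(): hands the job in; it is judged then, once.
The state is a dict: "time": time; "joint_positions": joint angles; "joint_vel": joint speeds; "joint_torque": joint torques, N m; "ee_pos": TCP position; "eef_rot": TCP orientation; "ft_force": force on the tool from outside, world axes, zero at the start; "torque": the same for the moment, N m; "width": finger opening in m; "grip_force": force on a finger pad.
Only numpy, scipy, OpenCV 4.12 (cv2) and the standard library are available. Lean on these libraries where they do the work, as an engineer would, in place of code of your own. Each camera call takes 0.05 s, during which the arm holds its last target. There are 200 camera calls.

## Working session

There is one attempt and no reset: what is moved stays moved. The work goes in short steps, Python scripts to look and compute and a tool call to move; the robot and the scene stay as the last step left them, time stands still between calls to the robot, and variables do not carry over. Pictures are saved under pics/ and viewed, at most 10 in all, crops included, and the job is handed in when it is done.

Besides the shell and the picture viewer there is one more tool, called after ">>>" as name(argument=value, ...) on one line, values as JSON. drive_tool: Moves the arm, as the interface text tells. Its arguments: {"type":"object","properties":{"series":{"type":"array"},"grip_force":{"type":"number"}},"required":["series"]}

```bash
ls; mkdir -p pics
python3 - <<'E'
from bench import telemetry,camera,get_calibration,r
import cv2
for n in ("scene","top"):
    im=camera(n); cv2.imwrite(f"pics/{n}0.png",im[:,:,::-1]); print(n,get_calibration(n))
print(telemetry.read_state(), r.tips_ahead)
E
```

```text
pics
scene {'fovy': 48.02624500382865, 'cx': 256.1394455346109, 'cy': 182.11962592845862, 'dist': array([-0.0875395,  0.       ,  0.       ,  0.       ,  0.       ]), 'xyz': array([ 1.26174005, -0.9104412 ,  1.14740921]), 'rotation': array([0.38514665, 0.13067225, 0.311636  , 0.85876063])}
top {'fovy': 43.16534761212288, 'cx': 258.83962358481034, 'cy': 185.62687705546708, 'dist': array([-0.01363522,  0.        ,  0.        ,  0.        ,  0.        ]), 'xyz': array([0.43226618, 0.00740707, 1.62899272]), 'rotation': array([-0.02161665,  0.02682624,  0.70703881, -0.70633505])}
{'time': 0.1, 'joint_positions': array([ 1.08441595,  0.33281323, -0.06473166,  1.46084707,  0.02157689,
        1.34988162, -0.08848296]), 'joint_vel': array([ 0.00089905, -0.00183778,  0.00113622, -0.00279104,  0.00090685,
       -0.00074141, -0.00115561]), 'joint_torque': array([ 9.95514274e-04, -6.24547863e+01,  2.41529202e-02, -3.90718281e+01,
       -6.15684455e-02,  3.65358603e-02,  6.34355979e-05]), 'ee_pos': array([ 0.27946595, -0.55869125,  0.2438356 ]), 'eef_rot': array([ 9.73226546e-01,  2.29847115e-01, -1.55229844e-04, -6.08042891e-04]), 'ft_force': array([-0.24499889,  0.17492261, -0.29737312]), 'torque': array([0.01484765, 0.04569161, 0.03195362]), 'grip_force': 0.0, 'width': 0.08671621737309917} 0.022
```

View pics/scene0.png

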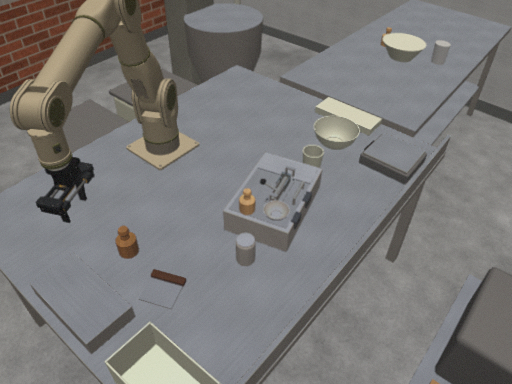

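View pics/top0.png

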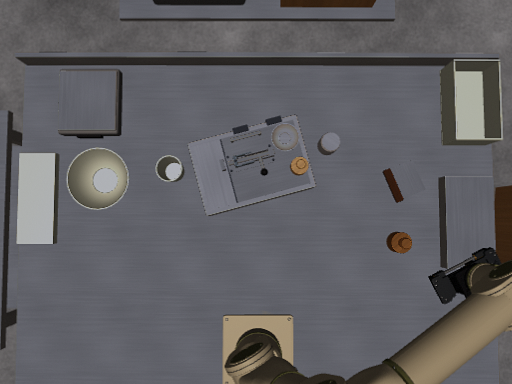

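Top view: the base is at the bottom, and the bin is at about (252,165), turned roughly 17°. The knob is at (264,172), the small dolly at (300,166), the tin at (285,135), the jug at (169,168) and the dredger at (330,142). I'll enlarge the bin and find the knob in both views.

```bash
cat > h.py <<'E'
import numpy as np, cv2
from scipy.spatial.transform import Rotation as R
def K(c): f=192/np.tan(np.radians(c["fovy"]/2)); return np.array([[f,0,c["cx"]],[0,f,c["cy"]],[0,0,1]])
def ray(c,uv):
    p=cv2.undistortPoints(np.array([[uv]],float),K(c),c["dist"])[0,0]
    d=R.from_quat(c["rotation"]).apply([p[0],-p[1],-1]); return np.array(c["xyz"]),d
def plane(c,uv,z):
    o,d=ray(c,uv); return o+d*(z-o[2])/d[2]
def proj(c,P):
    q=R.from_quat(c["rotation"]).inv().apply(np.atleast_2d(P)-c["xyz"])*[1,-1,-1]
    return cv2.projectPoints(q.reshape(-1,1,3),np.zeros(3),np.zeros(3),K(c),c["dist"])[0][:,0]
def cross(c1,u1,c2,u2):
    o1,d1=ray(c1,u1);o2,d2=ray(c2,u2)
    s=np.linalg.lstsq(np.c_[d1,-d2],o2-o1,rcond=None)[0]
    a,b=o1+d1*s[0],o2+d2*s[1]; return (a+b)/2,np.linalg.norm(a-b)
E
python3 - <<'E'
import cv2,numpy as np
from h import *
from bench import get_calibration
t=cv2.imread("pics/top0.png");s=cv2.imread("pics/scene0.png")
a=cv2.resize(t[105:225,180:350],None,fx=4.4,fy=4.4,interpolation=cv2.INTER_CUBIC);cv2.imwrite("pics/tc.png",a)
a=cv2.resize(s[145:250,215:335],None,fx=5.6,fy=5.6,interpolation=cv2.INTER_CUBIC);cv2.imwrite("pics/sc.png",a)
def knob(im,x0,x1,y0,y1):
    m=(im[y0:y1,x0:x1].max(2)<45).astype(np.uint8)
    n,l,st,ce=cv2.connectedComponentsWithStats(m)
    return [(st[i,4],ce[i]+[x0,y0]) for i in range(1,n) if st[i,4]>6]
kt=knob(t,250,280,160,185);ks=knob(s,250,275,170,190);print(kt,ks)
ct,cs=get_calibration("top"),get_calibration("scene")
print(plane(ct,(264,172),.142),plane(cs,(263,182),.142))
if kt and ks: print(cross(ct,kt[0][1],cs,ks[0][1]))
E
```

```text
[(np.int32(36), array([263.77777778, 171.47222222]))] [(np.int32(11), array([262.81818182, 181.45454545]))]
[ 0.57633307 -0.01955077  0.142     ] [ 0.5816823  -0.02290732  0.142     ]
(array([ 0.57804468, -0.01902483,  0.13979612]), np.float64(0.0003563531189133403))
```

View pics/tc.png

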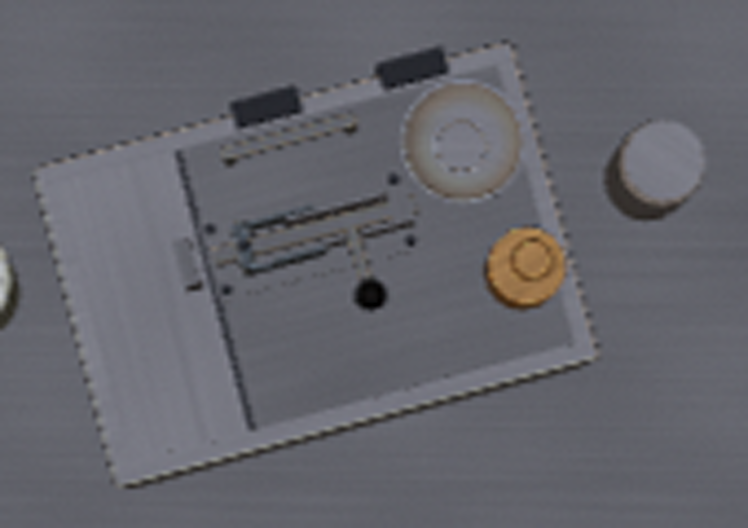

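View pics/sc.png

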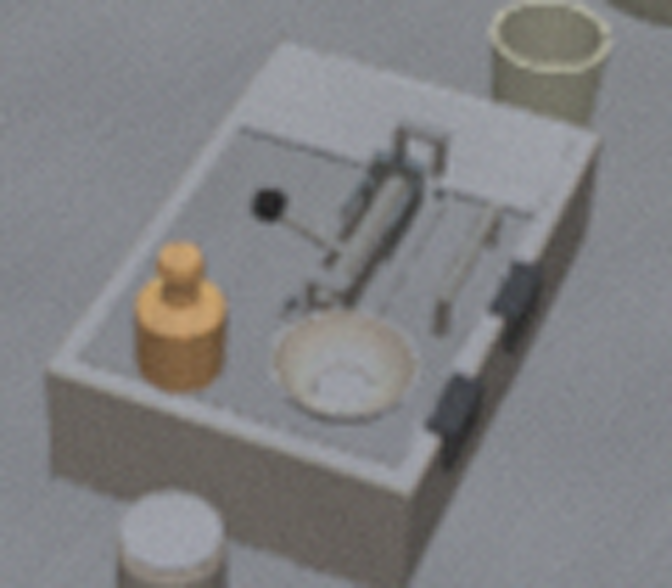

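Crops: bin-top corners are at crop pixels (38,170), (515,42), (597,352) and (120,485). The knob is at (371,294) with its stem going up to the bolt, the keeper is near (235,245), and the stop's blue-grey frame shows at about x=245. The dolly is about 155 crop px from the knob, on the far side from the slide direction.

Run:
```python
from h import *
from bench import get_calibration
ct=get_calibration("top");cs=get_calibration("scene")
f=lambda x,y,z:plane(ct,((x+.5)/4.4+180-.5,(y+.5)/4.4+105-.5),z)[:2]
c=[f(*p,.1) for p in ((38,170),(515,42),(597,352),(120,485))]
print(c,[np.linalg.norm(c[i]-c[(i+1)%4]) for i in range(4)])
y=(c[0]-c[1])+(c[3]-c[2]); y/=np.linalg.norm(y)
x=(c[0]-c[3])+(c[1]-c[2]); x/=np.linalg.norm(x)
print("ydir",y,"xdir",x,"yaw",np.degrees(np.arctan2(-y[0],y[1])),np.degrees(np.arctan2(x[1],x[0])))
o=np.mean(c,0);yaw=(np.arctan2(-y[0],y[1])+np.arctan2(x[1],x[0]))/2
M=np.array([[np.cos(yaw),-np.sin(yaw)],[np.sin(yaw),np.cos(yaw)]])
print("o",o,"knob pred",o+M@[20-60*.9397e-0,-30] if 0 else o+M@np.array([.02-.0564,-.03]))
print("dolly in bin",M.T@(f(527,268,.15)-o),"dolly cap")
# closed frame features in guide coordinates
for p in ((245,225),(245,265),(385,198),(355,240)): print(p,M.T@(f(*p,.137)-o)-[.02,-.03])
# scene: bridge
for p in ((420,170),(395,150),(345,215),(330,255)):
    u=((p[0]+.5)/5.6+214.5,(p[1]+.5)/5.6+144.5); print(p,M.T@(plane(cs,u,.14)[:2]-o)-[.02,-.03])
```

```text
[array([0.6722078 , 0.21999893]), array([ 0.76583939, -0.12497575]), array([ 0.54027463, -0.1824196 ]), array([0.44528609, 0.15947172])] [np.float64(0.35745546245682824), np.float64(0.2327643835909862), np.float64(0.3548415134199929), np.float64(0.23485528476192585)]
ydir [-0.26480665  0.96430153] xdir [0.96765324 0.25228397] yaw 15.355464082427002 14.612707019408472
o [0.60590198 0.01801883] knob pred [ 0.57849619 -0.02037235]
dolly in bin [-0.0478372  -0.13828345] dolly cap
(245, 225) [0.01391958 0.07376384]
(245, 265) [-0.01340843  0.08101553]
(385, 198) [ 0.00691029 -0.02631754]
(355, 240) [-0.01635168  0.00181853]
(420, 170) [0.01565384 0.07406941]
(395, 150) [-0.00598675  0.0854153 ]
(345, 215) [-0.01116075  0.01393796]
(330, 255) [-0.00546161 -0.02376239]
```

Bin yaw is 15° and its centre is (0.606, 0.018). The knob predicted from the corners, (0.578, -0.020), matches the triangulated one, and its height of 0.140 matches 0.142. Next I move towards a hover above the knob with tool y along the bolt.

>>> drive_tool(series=[0,0,0.23,0.74,-0.51,0,1,0,0,0.46,1.48,-1.02,0,1,0,0,0.69,2.22,-1.53,0,1,0,0,0.92,2.96,-2.04,0,1,0,0,1.15,3.7,-2.55,0,1,0,0,1.38,4.44,-3.06,0,1,0,0,1.61,5.18,-3.57,0,1,0,0,1.84,5.92,-4.08,0,1,0,0,2.07,6.66,-4.59,0,1,0,0,2.3,7.4,-5.1,0,1])

```text
time: 0.93
ee_pos: [0.4534, -0.2424, 0.2444]
eef_rot: [0.991, 0.131, -0.0, 0.0]
ft_force: [0.9, -0.4, -0.9]
width: 0.0868
grip_force: 0.0
```

>>> drive_tool(series=[0,0,0,0.6,-0.62,0,1,0,0,0,1.2,-1.24,0,1,0,0,0,1.8,-1.85,0,1,0,0,0,2.4,-2.47,0,1,0,0,0,3.0,-3.08,0,1,0,0,0,3.6,-3.7,0,1,0,0,0,4.1,-4.2,0,1,0,0,0,4.47,-4.6,0,1,0,0,0,4.47,-4.6,0,1,0,0,0,4.47,-4.6,0,1])

```text
time: 1.77
ee_pos: [0.5778, -0.0186, 0.2439]
eef_rot: [0.991, 0.132, -0.0, -0.0]
ft_force: [-0.0, -1.5, -0.6]
width: 0.0872
grip_force: 0.0
```

Run:
```python
from bench import telemetry,camera,get_calibration,r
from h import *
c=get_calibration("wrist");im=camera("wrist");cv2.imwrite("pics/w1.png",im[:,:,::-1])
s=telemetry.read_state();print(s["ee_pos"],R.from_quat(s["eef_rot"]).as_matrix().round(3),s["time"],s["ft_force"]);print(c)
print(proj(c,[[.578,-.02,.142]]))
```

```text
[ 0.5776148  -0.02025214  0.2440665 ] [[ 0.965  0.26  -0.001]
 [ 0.26  -0.965 -0.   ]
 [-0.001  0.    -1.   ]] 1.8167 [-0.14645299 -0.17959548  0.25905837]
{'fovy': 63.52994080468237, 'cx': 257.4270862686024, 'cy': 195.78947910838266, 'dist': array([-0.01508505,  0.        ,  0.        ,  0.        ,  0.        ]), 'xyz': array([0.65422514, 0.00232171, 0.38463377]), 'rotation': array([-0.11543146,  0.08873316, -0.60075258,  0.7860651 ])}
[[259.52955992 203.25603804]]
```

View pics/w1.png

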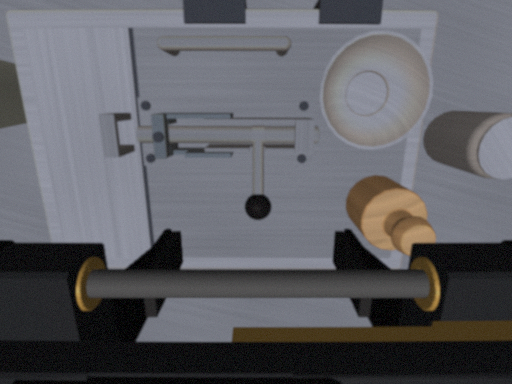

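Wrist view: the knob is at (258,206), predicted (259.5,203), and centred between the fingers. The stop's bridge shows at x≈152–168, row 137, and the stem is at x=258.

Run:
```python
from bench import telemetry,camera,get_calibration,r
from h import *
c=get_calibration("wrist");ct=get_calibration("top")
yd=np.array([-.2588,.9659,0])
k=plane(c,(258,206),.142);print("knob",k,cross(c,(258,206),ct,(263.78,171.47)))
for u in ((152,116),(168,116),(152,157),(168,157)):
    print(u,(plane(c,u,.145)-k)@yd)
print("stem",(plane(c,(258,170),.132)-k)@yd)
```

```text
knob [ 0.57510222 -0.02107139  0.142     ] (array([ 0.57738697, -0.01957444,  0.14943103]), np.float64(0.0016814788844000746))
(152, 116) 0.0797797127536694
(168, 116) 0.06772958414603852
(152, 157) 0.0827167648856249
(168, 157) 0.07021141057856206
stem 4.0995897028039335e-05
```

>>> drive_tool(series=[0,0,0,0,0,0.6,1,0,0,0,0,0,1.2,1,0,0,0,0,0,1.7,1,0,0,0,0,0,2.1,1,0,0,0,0,0,2.3,1,0,0,0,0,0,2.3,1])

```text
time: 2.32
ee_pos: [0.5766, -0.0215, 0.1508]
eef_rot: [0.991, 0.13, -0.002, 0.0]
ft_force: [-0.5, -0.1, -0.6]
width: 0.0872
grip_force: 0.0
```

>>> drive_tool(series=[0,0,0,0,0,0,0,0,0,0,0,0,0,-0.5,0,0,0,0,0,0,-0.6,0,0,0,0,0,0,-0.7,0,0,0,0,0,0,-0.8,0,0,0,0,0,0,-0.9,0,0,0,0,0,0,-1,0,0,0,0,0,0,-1], grip_force=10)

```text
time: 2.98
ee_pos: [0.5779, -0.0199, 0.1526]
eef_rot: [0.991, 0.131, 0.0, 0.0]
ft_force: [0.3, -0.8, -0.7]
width: 0.0416
grip_force: 0.0
```

>>> drive_tool(series=[0,0,0,0,0,0,-1,0,0,0,0,0,0,-1,0,0,0,0,0,0,-1,0,0,0,0,0,0,-1,0,0,0,0,0,0,-1,0,0,0,0,0,0,-1])

```text
time: 3.48
ee_pos: [0.5778, -0.0196, 0.1525]
eef_rot: [0.991, 0.131, -0.0, -0.0]
ft_force: [-0.2, 2.3, 0.4]
width: 0.021
grip_force: 10.0
```

>>> drive_tool(series=[0,0,0,0.04,0,-0.1,-1,0,0,0,0.085,0,-0.19,-1,0,0,0,0.14,0,-0.28,-1,0,0,0,0.2,0,-0.37,-1,0,0,0,0.33,0,-0.53,-1,0,0,0,0.49,0,-0.67,-1,0,0,0,0.66,0,-0.79,-1,0,0,0,0.8,0,-0.86,-1,0,0,0,0.8,0,-0.86,-1,0,0,0,0.8,0,-0.86,-1])

```text
time: 4.32
ee_pos: [0.6092, -0.0115, 0.1874]
eef_rot: [0.991, 0.131, 0.0, 0.0]
ft_force: [-3.8, 2.0, 4.4]
width: 0.0209
grip_force: 10.0
```

Run:
```python
from bench import telemetry,camera,get_calibration,r
from h import *
im=camera("wrist");cv2.imwrite("pics/w2.png",im[:,:,::-1])
im=camera("scene")[145:250,215:335];cv2.imwrite("pics/s2.png",cv2.resize(im,None,fx=4,fy=4,interpolation=2)[:,:,::-1])
s=telemetry.read_state();print(s["ee_pos"],s["time"],s["ft_force"],s["width"])
```

```text
[ 0.60868606 -0.0116809   0.18719373] 4.4167 [-3.52840356  2.97971939  4.76149807] 0.02073312470779203
```

View pics/w2.png

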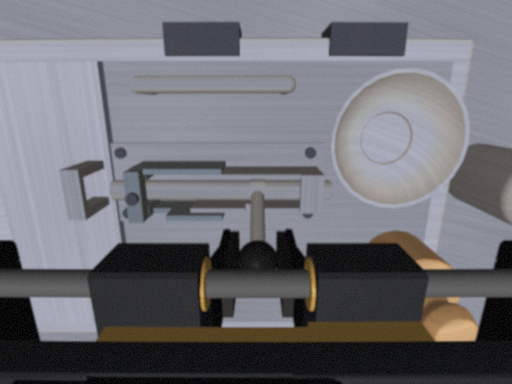

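The knob at (258,258) is held between the pads with its stem raised, and the notch is clear. The bridge at x≈125–147 is still well away. I'll slide the first 45 mm.

>>> drive_tool(series=[0,0,0,0,-0.1,0,-1,0,0,0,0,-0.25,0,-1,0,0,0,0,-0.4,0,-1,0,0,0,0,-0.55,0,-1,0,0,0,0,-0.7,0,-1,0,0,0,0,-0.85,0,-1,0,0,0,0,-1.0,0,-1,0,0,0,0,-1.12,0,-1,0,0,0,0,-1.12,0,-1,0,0,0,0,-1.12,0,-1])

```text
time: 5.25
ee_pos: [0.5967, 0.033, 0.1872]
eef_rot: [0.991, 0.132, -0.0, -0.0]
ft_force: [-2.8, 0.5, 5.8]
width: 0.0212
grip_force: 10.0
```

>>> drive_tool(series=[0,0,0,0,-0.05,0,-1,0,0,0,0,-0.1,0,-1,0,0,0,0,-0.15,0,-1,0,0,0,0,-0.2,0,-1,0,0,0,0,-0.2,0,-1])

```text
time: 5.67
ee_pos: [0.5948, 0.0399, 0.1872]
eef_rot: [0.991, 0.131, 0.0, 0.0]
ft_force: [-2.7, -1.9, 4.9]
width: 0.0209
grip_force: 10.0
```

>>> drive_tool(series=[0,0,0,0,-0.025,0,-1,0,0,0,0,-0.05,0,-1,0,0,0,0,-0.075,0,-1,0,0,0,0,-0.1,0,-1,0,0,0,0,-0.1,0,-1])

```text
time: 6.08
ee_pos: [0.5938, 0.0435, 0.1872]
eef_rot: [0.991, 0.131, 0.0, 0.0]
ft_force: [-1.3, -2.6, 5.7]
width: 0.021
grip_force: 10.0
```

>>> drive_tool(series=[0,0,0,0,-0.025,0,-1,0,0,0,0,-0.05,0,-1,0,0,0,0,-0.05,0,-1])

```text
time: 6.33
ee_pos: [0.5933, 0.0454, 0.1872]
eef_rot: [0.991, 0.131, 0.0, 0.0]
ft_force: [-1.6, -3.2, 5.2]
width: 0.0206
grip_force: 10.0
```

>>> drive_tool(series=[0,0,0,0,-0.025,0,-1,0,0,0,0,-0.025,0,-1,0,0,0,0,-0.025,0,-1])

```text
time: 6.58
ee_pos: [0.593, 0.0464, 0.1872]
eef_rot: [0.991, 0.131, 0.0, 0.0]
ft_force: [-1.6, -2.9, 5.8]
width: 0.0207
grip_force: 10.0
```

>>> drive_tool(series=[0,0,0,0,-0.025,0,-1,0,0,0,0,-0.025,0,-1])

```text
time: 6.75
ee_pos: [0.5927, 0.0473, 0.1872]
eef_rot: [0.991, 0.131, 0.0, 0.0]
ft_force: [-2.6, -3.3, 6.3]
width: 0.0211
grip_force: 10.0
```

>>> drive_tool(series=[0,0,0,0,-0.025,0,-1,0,0,0,0,-0.025,0,-1])

```text
time: 6.92
ee_pos: [0.5925, 0.0483, 0.1871]
eef_rot: [0.991, 0.131, 0.0, 0.0]
ft_force: [-2.8, -3.3, 5.3]
width: 0.0208
grip_force: 10.0
```

>>> drive_tool(series=[0,0,0,0,-0.025,0,-1,0,0,0,0,-0.025,0,-1])

```text
time: 7.08
ee_pos: [0.5922, 0.0493, 0.1872]
eef_rot: [0.991, 0.131, 0.0, 0.0]
ft_force: [-1.7, -3.7, 5.0]
width: 0.0211
grip_force: 10.0
```

>>> drive_tool(series=[0,0,0,0,-0.025,0,-1,0,0,0,0,-0.025,0,-1])

```text
time: 7.25
ee_pos: [0.5919, 0.0502, 0.1871]
eef_rot: [0.991, 0.131, 0.0, 0.0]
ft_force: [-2.0, -3.6, 5.2]
width: 0.0209
grip_force: 10.0
```

>>> drive_tool(series=[0,0,0,0,-0.025,0,-1,0,0,0,0,-0.025,0,-1])

```text
time: 7.42
ee_pos: [0.5917, 0.0512, 0.1872]
eef_rot: [0.991, 0.131, 0.0, 0.0]
ft_force: [-2.4, -4.4, 6.0]
width: 0.0207
grip_force: 10.0
```

>>> drive_tool(series=[0,0,0,0,-0.02,0,-1,0,0,0,0,-0.02,0,-1])

```text
time: 7.58
ee_pos: [0.5915, 0.0519, 0.1871]
eef_rot: [0.991, 0.131, 0.0, 0.0]
ft_force: [-2.2, -4.3, 6.2]
width: 0.0207
grip_force: 10.0
```

>>> drive_tool(series=[0,0,0,0,-0.02,0,-1,0,0,0,0,-0.02,0,-1])

```text
time: 7.75
ee_pos: [0.5913, 0.0527, 0.1872]
eef_rot: [0.991, 0.131, 0.0, 0.0]
ft_force: [-1.7, -3.7, 6.0]
width: 0.0208
grip_force: 10.0
```

>>> drive_tool(series=[0,0,0,0,-0.02,0,-1,0,0,0,0,-0.02,0,-1])

```text
time: 7.92
ee_pos: [0.5911, 0.0535, 0.1872]
eef_rot: [0.991, 0.131, 0.0, 0.0]
ft_force: [-1.8, -3.4, 5.6]
width: 0.0209
grip_force: 10.0
```

Run:
```python
from bench import telemetry,camera,get_calibration,r
from h import *
im=camera("wrist")[90:290,130:330];cv2.imwrite("pics/w3.png",cv2.resize(im,None,fx=3,fy=3,interpolation=2)[:,:,::-1])
```

```text
(no output)
```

View pics/w3.png

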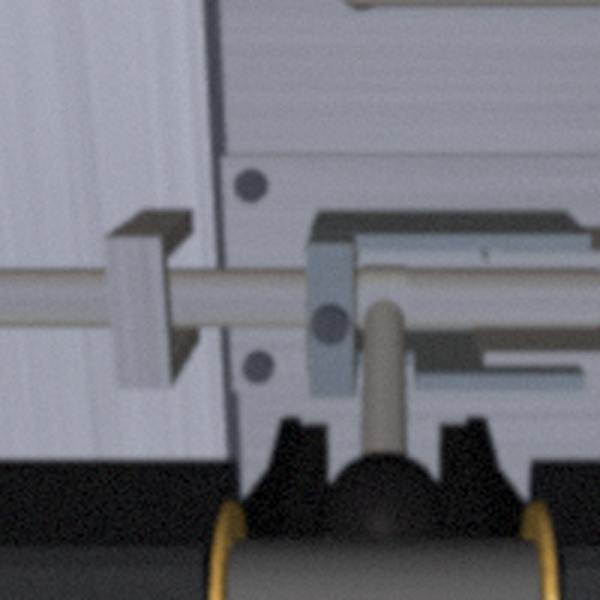

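The stem (left edge x≈363) is about 8 px, or 1.7 mm, short of the bridge edge (x≈355), and the notch gap lies under it. I'll go on in small steps.

>>> drive_tool(series=[0,0,0,0,-0.02,0,-1,0,0,0,0,-0.02,0,-1])

```text
time: 8.13
ee_pos: [0.5909, 0.0542, 0.1871]
eef_rot: [0.991, 0.131, 0.0, 0.0]
ft_force: [-3.3, -3.0, 5.2]
width: 0.021
grip_force: 10.0
```

>>> drive_tool(series=[0,0,0,0,-0.015,0,-1,0,0,0,0,-0.015,0,-1])

```text
time: 8.3
ee_pos: [0.5907, 0.0548, 0.1871]
eef_rot: [0.991, 0.131, 0.0, 0.0]
ft_force: [-2.2, -2.7, 5.5]
width: 0.0213
grip_force: 10.0
```

>>> drive_tool(series=[0,0,0,0,-0.015,0,-1,0,0,0,0,-0.015,0,-1])

```text
time: 8.47
ee_pos: [0.5906, 0.0551, 0.1871]
eef_rot: [0.991, 0.131, 0.0, 0.001]
ft_force: [-1.8, -4.2, 5.9]
width: 0.0208
grip_force: 10.0
```

>>> drive_tool(series=[0,0,0,0,-0.015,0,-1,0,0,0,0,-0.015,0,-1])

```text
time: 8.63
ee_pos: [0.5906, 0.0552, 0.1872]
eef_rot: [0.991, 0.131, 0.0, 0.001]
ft_force: [-1.4, -5.2, 5.8]
width: 0.0209
grip_force: 10.0
```

Contact: the tool stopped advancing and the force rose to about 5 N, at 69 mm of travel. I'll back off to the middle of the notch.

>>> drive_tool(series=[0,0,0,0,0.03,0,-1,0,0,0,0,0.07,0,-1,0,0,0,0,0.07,0,-1])

```text
time: 8.88
ee_pos: [0.5908, 0.0546, 0.1871]
eef_rot: [0.991, 0.132, -0.0, -0.001]
ft_force: [-3.9, 0.1, 6.0]
width: 0.021
grip_force: 10.0
```

>>> drive_tool(series=[0,0,0,0,0.03,0,-1,0,0,0,0,0.03,0,-1,0,0,0,0,0.03,0,-1])

```text
time: 9.13
ee_pos: [0.5911, 0.0538, 0.1872]
eef_rot: [0.991, 0.132, -0.0, -0.001]
ft_force: [-3.4, 0.5, 5.7]
width: 0.0209
grip_force: 10.0
```

>>> drive_tool(series=[0,0,0,0,0.01,0,-1,0,0,0,-0.07,0.01,0.035,-1,0,0,0,-0.14,0.01,0.07,-1,0,0,0,-0.22,0.01,0.13,-1,0,0,0,-0.31,0.01,0.19,-1,0,0,0,-0.35,0.01,0.225,-1,0,0,0,-0.39,0.01,0.26,-1,0,0,0,-0.39,0.01,0.26,-1])

```text
time: 9.8
ee_pos: [0.5762, 0.048, 0.176]
eef_rot: [0.991, 0.131, -0.0, -0.0]
ft_force: [-1.6, 1.7, 0.0]
width: 0.0209
grip_force: 10.0
```

Now at about 48° (0.49 rad), below the wall's level, with no vertical force, so the handle is entering the notch. I'll continue down.

>>> drive_tool(series=[0,0,0,-0.04,-0.02,0.035,-1,0,0,0,-0.08,-0.02,0.07,-1,0,0,0,-0.11,-0.02,0.11,-1,0,0,0,-0.145,-0.02,0.15,-1,0,0,0,-0.18,-0.02,0.19,-1,0,0,0,-0.21,-0.02,0.23,-1,0,0,0,-0.21,-0.02,0.23,-1])

```text
time: 10.38
ee_pos: [0.5682, 0.0459, 0.167]
eef_rot: [0.991, 0.131, -0.0, 0.0]
ft_force: [2.0, 2.3, -1.5]
width: 0.0206
grip_force: 10.0
```

>>> drive_tool(series=[0,0,0,-0.03,0,0.045,-1,0,0,0,-0.06,0,0.09,-1,0,0,0,-0.09,0,0.135,-1,0,0,0,-0.115,0,0.18,-1,0,0,0,-0.135,0,0.22,-1,0,0,0,-0.155,0,0.26,-1,0,0,0,-0.175,0,0.3,-1,0,0,0,-0.19,0,0.34,-1,0,0,0,-0.19,0,0.34,-1])

```text
time: 11.13
ee_pos: [0.5609, 0.0439, 0.1535]
eef_rot: [0.991, 0.131, -0.0, 0.0]
ft_force: [2.0, 1.7, -1.1]
width: 0.0209
grip_force: 10.0
```

Forces are low and the height is back at the starting rest height. I'll open and retreat.

>>> drive_tool(series=[0,0,0,0,0,0,-0.3,0,0,0,0,0,0,0,0,0,0,0,0,0,0.2,0,0,0,0,0,0,0.4,0,0,0,0,0,0,0.4,0,0,0,0,0,0,0.4,0,0,0,0,0,0,0.4])

```text
time: 11.72
ee_pos: [0.561, 0.044, 0.1537]
eef_rot: [0.991, 0.131, -0.0, 0.0]
ft_force: [-0.6, -0.5, -0.4]
width: 0.0574
grip_force: 0.0
```

>>> drive_tool(series=[0,0,0,0,0,-0.2,0.4,0,0,0,0,0,-0.6,0.4,0,0,0,0,0,-1.2,0.4,0,0,0,0,0,-1.8,0.4,0,0,0,0,0,-2.3,0.4,0,0,0,0,0,-2.6,0.4,0,0,0,0,0,-2.6,0.4,0,0,0,0,0,-2.6,0.4])

```text
time: 12.38
ee_pos: [0.5611, 0.0441, 0.2578]
eef_rot: [0.991, 0.131, 0.0, 0.0]
ft_force: [0.0, 0.3, -0.7]
width: 0.0609
grip_force: 0.0
```

Run:
```python
from bench import telemetry,camera,get_calibration,r
from h import *
c=get_calibration("wrist");im=camera("wrist");cv2.imwrite("pics/w4.png",im[:,:,::-1])
s=telemetry.read_state();print(s["ee_pos"],s["time"],s["ft_force"],s["width"])
yd=np.array([-.2588,.9659,0]);print("pred px handle down/at 0.58rad",proj(c,[np.array([.5773,-.0205,.142])+.067*yd,np.array([.6325-.0355*.966,-.0055-.0355*.259,.17])+.067*yd]))
```

```text
[0.56069316 0.04395021 0.25686144] 12.4333 [-0.45129908  0.17193502 -1.03167341] 0.06066558173711643
pred px handle down/at 0.58rad [[257.26677233 199.44998575]
 [257.02810136 183.18078774]]
```

View pics/w4.png

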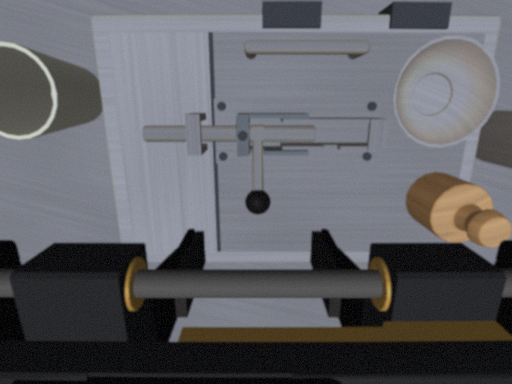

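The bolt is through the keeper. The knob is at (258,202), against a predicted (257,199) fully down and (257,183) resting on the wall, with the same 3 px bias as at the start. The bystanders look undisturbed.

```bash
python3 -c "
from bench import r
print(r.close_job())"
```

```text
the job is handed in; nothing more can be done
None
```

The bolt is shot about 67 mm through the keeper, its handle is down in the closed notch and released, and the job is handed in; no verdict came back.

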